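# Set the dough roller's gap and prove it with the gauge

## Robot

A 6-joint arm with a two-finger parallel gripper is mounted at the origin on the work surface. World frame = base frame: x ahead of the robot, y to its left, z up, the work surface at z = 0. Lengths are in mm, angles in rad, forces in N, time in s.
With the tool pointing down it reaches from about 375 to 975 mm from the base axis. Payload 3.8 kg.
Tool frame: the origin (TCP) lies midway between the tips of the shut fingers; the grasp point (between the pads) lies 19 mm behind it; z points along the fingers, y is the line along which they close (so a half turn about z gives the same grasp; the last joint's range is limited). The gripper opens to 88 mm and grips with 3 to 60 N. Pads are 18 mm wide; open, the fingers measure 123 mm over their backs; the gripper's body (75 mm by 187 mm) begins 45 mm behind the grasp point.
Start: joints at [-1.162, 0.264, 1.604, -0, 1.274, -0.037], TCP at [291.04, -609.027, 238.706] pointing down, gripper open.
Joint ranges: [-2.63, 2.63], [-0.94, 2.18], [0.31, 2.57], [-1.31, 4.45], [0, 2.66], [-2.55, 2.55]. Speed limits (rad/s): [2.57, 2.57, 3.14, 3.14, 3.14, 3.14].

## Interface

Orientations are given as a unit quaternion [w, x, y, z].
In Python, from cell import * gives the robot as it stands.
- The arm moves only by the tool arm_command, never from a script. Its argument "targets" is a list of rows, each a list of 7 numbers: the shift along the tool's x, y, z in units of 100 cm (1.0 is 100 cm), then the turn, a rotation vector about the tool's x, y, z in units of 90 degrees (1.0 is 90 degrees), then the opening, from 0 (shut) to 1 (fully open). In form: [[x, y, z, ax, ay, az, grip], ...]. A call has 1 to 20 rows; each row is the pose to reach, as a shift and turn from the pose commanded when the call began, along the tool's axes at that moment; what a row does not reach only later rows make up. A row lasts 1/10 s, in which the tool goes at most 50 mm and 8.59 degrees, less where a joint would pass 70% of its speed; a pose out of reach is approached as far as the arm can. A call with a number of a shift or a turn outside -1 to 1 is refused whole. A call with a gripper value outside its range is refused whole. The fingers move at their own pace and stop on an object; "force" is the grip in N (left out, the last holds). Time passes only in rows, so rows that repeat a pose let the fingers close. It gives the time, the measured TCP pose, the force, the opening and the grip force at its end, in the units of the state.
- get_state(): the state, without advancing time (a new reading comes with each control period).
- snapshot(name): name is "scene" or "top"; returns (picture, depth): 400x640x3 uint8, red, green, blue; 400x640 float32, mm along the optical axis (not along the pixel's ray), 0 where there is no reading.
- get_calibration(name): a dict with "vfov" (degrees; the focal length in pixels is half the picture's height over the tangent of half this angle, whatever the lens; pixels are square), "cx", "cy" (the principal point, pixels), "origin" and "rotation" of the camera in the world. Camera axes: x right, y down, z forward; pixel columns grow to the right and rows downward; lengths in mm; the calibration is good to about 2 mm. A picture is of the moment at which its call begins. get_calibration takes no time and is no camera call.
- sign_off(): hands the job in; it is judged then, once.
The state is a dict: "clock": time; "qpos": joint angles; "joint_velocities": joint speeds; "tau": joint torques, N m; "position": TCP position; "tool_rot": TCP orientation; "force": force on the tool from outside, world axes, zero at the start; "wrist_torque": the same for the moment, N m; "width": finger opening in mm; "grip_force": force on a finger pad.
Only numpy, scipy, OpenCV 4.12 (cv2) and the standard library are available. Lean on these libraries where they do the work, as an engineer would, in place of code of your own. Each camera call takes 0.05 s, during which the arm holds its last target. There are 200 camera calls.

## Task

Set the dough roller up for the green thickness: swing its gap lever to the green mark, and only then take the green-handled gauge out of the wooden rack and lower its blade, without dropping or forcing it, into the gap between the two rollers until its shoulders sit down on them. Let go and leave it standing upright there with the lever still on the green mark, so I can check the gap. Leave the other two gauges in the rack and disturb nothing else on the worktop.

Things in the scene. Friction and masses are not known exactly. Their poses are not given: they have to be found in the camera images.
- machine: Dough roller, fixed, left or right, yaw up to 0.25. Origin: footprint centre, on the worktop. Two steel rollers 44 mm dia, 150 long along y, side by side, tops 157 high, open from above; the rear (+x) one shifts with the gap lever. Cheeks 12 thick at y=+-81: 175 high for |x|<65, 120 high to |x|=85. Spans x +-90, y -115 to +130. Rear cover x 62 to 84, 146 high. Free below the gap down to z=60.
- nip (a point): Fixed point of the dough roller above the machine's origin, 135 mm over the worktop: mid gap (lever on green), at roller-axis height, halfway along the rollers. Axes as the machine's: y along the rollers, x across the gap, z up. With its shoulders on both rollers the green gauge's bottom edge is about 59 mm below this point.
- gap_lever (a joint): Gap lever, steel arm with black grip outside the +y cheek, turning about the machine's y. rad: 0 closed, leaning 0.9 to the machine's -x; 0.9 upright; 1.8 open, leaning 0.9 to +x. Marks on the quadrant: yellow 0.287, green 0.569, red 0.950. Starts 0.95 to 1.75. Roller gap = 9 + 8 sin(value - 0.9) mm: at each mark 1.4 mm over that colour's blade. Stays where left; takes about 4 N at the grip.
- lever_grip (a point): Centre of the lever's black grip, flat-sided, 22 x 22 mm, 52 long along the lever, centred 106 mm from the pivot. From lever_pivot, in machine axes: x = 106 sin(value - 0.9), z = 106 cos(value - 0.9). It can be pinched from above with the fingers closing along the machine's y and turns between them as the lever swings. Axes turn with the lever.
- lever_pivot (a point): Fixed point on the lever's turning axis, in the lever's plane: x=27.8, y=118, z=127.4 mm in the machine's frame, axes as the machine's. The quadrant plate with the coloured marks lies beside the lever on the machine's side (y 87 to 104) and reaches 77 mm out from the pivot.
- rack: Wooden gauge rack, fixed, 46 (x) x 250 (y) x 95 mm high, on the other side from the machine, yaw up to 0.4; origin: centre of underside. Three slots in its top, 12 (x) by 66 (y), at y = -75, 0, +75, one gauge in each, width along the rack's y, hanging by its shoulders with the blade's bottom 20 above the worktop. Which gauge is in which slot varies.
- gauge_green: Gauge, one rigid part, green handle over a flat steel blade, upright in the rack. Origin: middle of blade's bottom edge; z up, x through its thickness, y across its width. Blade 5 mm thick, 58 wide, z 0 to 75. Shoulder bar 20 thick, 60 wide, z 75 to 89; grip 16 thick, 60 wide, z 89 to 133. Same after a half turn. About 0.2 kg.
- gauge_yellow: Gauge, one rigid part, yellow handle over a flat steel blade, upright in the rack. Origin: middle of blade's bottom edge; z up, x through its thickness, y across its width. Blade 3 mm thick, 58 wide, z 0 to 75. Shoulder bar 20 thick, 60 wide, z 75 to 89; grip 16 thick, 60 wide, z 89 to 133. Same after a half turn. Stays in the rack.
- gauge_red: Gauge, one rigid part, red handle over a flat steel blade, upright in the rack. Origin: middle of blade's bottom edge; z up, x through its thickness, y across its width. Blade 8 mm thick, 58 wide, z 0 to 75. Shoulder bar 20 thick, 60 wide, z 75 to 89; grip 16 thick, 60 wide, z 89 to 133. Same after a half turn. Stays in the rack.
- oil_bottle: Bystander: upright dark green glass oil bottle, 66 dia x 250 high (mm). Origin: centre of its underside, z up. Leave it where it is.
- pepper_mill: Bystander: turned dark wooden pepper mill, 58 dia x 210 high, standing (mm). Origin: centre of its underside, z up. Leave it where it is.
- flour_tin: Bystander: yellow tin, 96 dia x 130 high (mm). Origin: centre of its underside, z up. Leave it where it is.
- mug: Bystander: white mug, 82 dia x 95 high, handle on its own +y side out to about 75 from its axis (mm). Origin: centre of its underside, z up. Leave it where it is.
- sugar_jar: Bystander: glass jar with steel lid, 84 dia x 115 high (mm). Origin: centre of its underside, z up. Leave it where it is.
- crank: Bystander: the dough roller's loose crank lying on the worktop: steel bar 115 long with an upright wooden knob, 82 high, at its own -x end and a steel hub at +x (mm). Origin: centre of its underside, z up. Leave it where it is.
- spatula: Bystander: spatula lying flat on the worktop, about 280 long, handle to its own -x (mm). Origin: centre of its underside, z up. Leave it where it is.
Mind the look-alikes: they are no part of the job. What is meant by the gauge_green is not blue or orange, and is the larger of those in its own colour.

How it is judged (in metres and radians):
On the way, in this order (a step that is already met when the one before it is completed fails the run):
1. the gap lever stands on the green mark (within 0.08 rad) while the green gauge is still in the rack (value of joint gap_lever between 0.489 and 0.649 rad and distance of gauge_green from where it was at the start of the episode below 0.02 m), for 0.2 s.
2. the green gauge's blade is lowered at least 40 mm below the roller axes, between the rollers, while the gripper holds it and the lever is still on green (value of joint gap_lever between 0.489 and 0.649 rad and z of gauge_green in the frame of nip below -0.04 m and x of gauge_green in the frame of nip between -0.01 and 0.01 m and y of gauge_green in the frame of nip between -0.05 and 0.05 m and contact force between the fingers and gauge_green above 1 N), for 0.05 s.
At the end, for the whole second after the job is handed in: Lever within 0.08 rad of green (0.569). Green gauge released, at rest between the rollers: bottom edge 54 mm or more below nip, within 8 mm of it across the gap, tilt under 0.1 rad, width along the rollers within 0.12 rad. Other gauges in the rack, all else in place, robot touching nothing (value of joint gap_lever between 0.489 and 0.649 rad and z of gauge_green in the frame of nip below -0.054 m and x of gauge_green in the frame of nip between -0.008 and 0.008 m and y of gauge_green in the frame of nip between -0.05 and 0.05 m and angle between the y axis of gauge_green and the y axis of nip, either way round below 0.12 rad and angle between gauge_green's own z axis and vertical below 0.1 rad and linear speed of gauge_green below 0.01 m/s and contact force between the fingers and gauge_green below 0.1 N and contact force between the arm and machine below 0.1 N).
It fails at once if the yellow or the red gauge is moved more than 15 mm (distance of any of gauge_yellow, gauge_red from where it was at the start of the episode above 0.015 m).
It fails at once if the green gauge is forced against the machine with more than 60 N (contact force between gauge_green and machine above 60 N).
It fails at once if a bystander is moved more than 30 mm (distance of any of oil_bottle, pepper_mill, flour_tin, mug, sugar_jar, crank, spatula from where it was at the start of the episode above 0.03 m).
It fails at once if a standing bystander is tipped more than 0.4 rad (angle between any of oil_bottle, pepper_mill, flour_tin, mug, sugar_jar's own z axis and vertical above 0.4 rad).
It also fails if it takes over 64 s, if anything falls off the work surface, if the arm or the gripper's body presses on something with over 40 N, if the wrist force passes 120 N, or if a joint passes its speed limit or range.

## Working session

There is one attempt and no reset: what is moved stays moved. The work goes in short steps, Python scripts to look and compute and a tool call to move; the robot and the scene stay as the last step left them, time stands still between calls to the robot, and variables do not carry over. Pictures are saved under pics/ and viewed, at most 10 in all, crops included, and the job is handed in when it is done.

Besides the shell and the picture viewer there is one more tool, called after "Request:" as name([rows], argument=value, ...), one row to a line, values as JSON. arm_command: Moves the arm, as the interface text tells. Its arguments: {"type":"object","properties":{"targets":{"type":"array","items":{"type":"array","items":{"type":"number"}}},"force":{"type":"number"}},"required":["targets"]}

```bash
mkdir -p pics; cat > h.py <<'E'
from cell import *
import numpy as np, cv2
from scipy.spatial.transform import Rotation as R
def cam(n):
    c=get_calibration(n); f=200/np.tan(np.radians(c["vfov"])/2)
    return c,f,np.array(c["origin"],float),np.array(c["rotation"],float).reshape(3,3)
def pts(n,d):
    c,f,o,r=cam(n); v,u=np.mgrid[0:400,0:640]
    p=np.stack([(u-c["cx"])/f*d,(v-c["cy"])/f*d,d],-1)
    return p@r.T+o
def ray(n,u,v,z):
    c,f,o,r=cam(n); d=r@np.array([(u-c["cx"])/f,(v-c["cy"])/f,1.]); return o+d*(z-o[2])/d[2]
def proj(n,p):
    c,f,o,r=cam(n); q=(np.asarray(p,float)-o)@r; return q[...,:2]/q[...,2:]*f+[c["cx"],c["cy"]]
E
python3 - <<'E'
from h import *
for n in("scene","top"):
    im,d=snapshot(n); print(n,get_calibration(n)); np.savez("pics/"+n,im=im,d=d)
    cv2.imwrite(f"pics/{n}0.png",cv2.resize(im[...,::-1],(800,500)))
print(get_state())
E
```

```text
scene {'vfov': 47.10496375533289, 'cx': 317.7364300862207, 'cy': 201.85174757239653, 'origin': array([1309.06225103,  -83.62081834, 1297.68351762]), 'rotation': array([-0.21857308,  0.72813306,  0.62006661, -0.19381811])}
top {'vfov': 43.086346115697665, 'cx': 319.9064261165071, 'cy': 200.2536056441897, 'origin': array([2.79911096e+02, 6.86576500e-01, 1.78242691e+03]), 'rotation': array([ 0.05378784, -0.69971536,  0.71106265, -0.04353383])}
{'clock': 0.1, 'qpos': array([-1.16191525e+00,  2.64680171e-01,  1.60521223e+00,  2.29971492e-05,
        1.27370237e+00, -3.68855726e-02]), 'joint_velocities': array([-1.22495809e-03, -2.93497916e-04, -3.86771629e-04, -7.78281212e-05,
       -6.90553051e-04,  4.38823927e-04]), 'tau': array([ 1.72196555e-04, -5.03619039e+01, -3.58070469e+01,  7.32296216e-02,
        2.33214861e-02, -4.31790454e-05]), 'position': array([ 290.78866193, -608.45269453,  237.52453048]), 'tool_rot': array([-9.85825683e-04,  9.75264424e-01,  2.21039138e-01, -1.74321144e-04]), 'force': array([ 0.00187146,  0.26795605, -0.48407297]), 'wrist_torque': array([-0.00774294, -0.02006171,  0.01567186]), 'grip_force': 0.0, 'width': 88.29232766177164}
```

View pics/scene0.png

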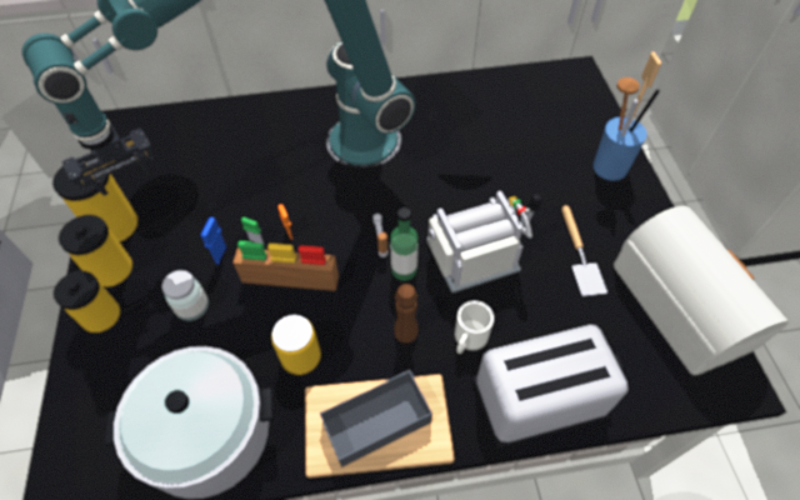

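View pics/top0.png

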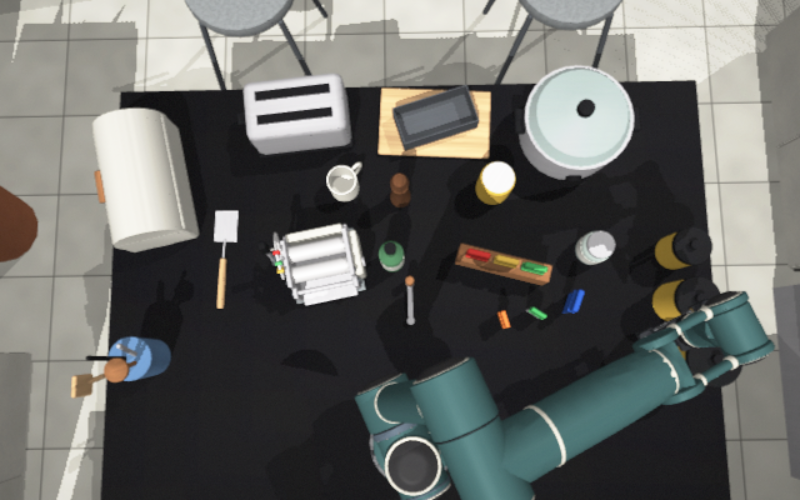

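The scene view shows the rack (green, yellow, red handles at about (252,248), (281,252), (312,255)) with small look-alikes behind it. The machine is at (475,240) with its lever at about (522,212). In the top view the rack is at (505,264), the machine at (320,262), and the bottle at (392,256) between them.

```bash
sed -i 's/np.array(c\["rotation"\],float).reshape(3,3)/R.from_quat(np.array(c["rotation"],float),scalar_first=True).as_matrix()/' h.py
python3 - <<'E'
from h import *
out=[]
for n in("scene","top"):
    z=np.load(f"pics/{n}.npz"); im,d=z["im"],z["d"]; P=pts(n,d); hsv=cv2.cvtColor(im,cv2.COLOR_RGB2HSV)
    print(n,"table z",np.median(P[...,2][(abs(P[...,0]-500)<300)&(abs(P[...,1])<400)&(d>0)]))
    for nm,lo,hi in(("green",45,80),("yellow",22,35),("red",0,6),("red",174,180),("wood",7,20)):
        m=((hsv[...,0]>=lo)&(hsv[...,0]<=hi)&(hsv[...,1]>(110 if nm!="wood" else 80))&(hsv[...,2]>60)).astype(np.uint8)
        k,l,s,c=cv2.connectedComponentsWithStats(m)
        for i in range(1,k):
            if s[i,4]<12: continue
            q=P[(l==i)&(d>0)]
            if len(q)<5 or not(250<q[:,0].mean()<900 and abs(q[:,1].mean())<450): continue
            zt=np.percentile(q[:,2],95); t=q[q[:,2]>zt-8]
            r=cv2.minAreaRect(t[:,:2].astype(np.float32))
            print(nm,s[i,:5],c[i].round(1),"n",len(t),"ztop",zt.round(1),"mean",t.mean(0).round(1),"rect",np.round(r[0],1),np.round(r[1],1),round(r[2],1))
    u,v,w,h=(410,180,140,115) if n=="scene" else (250,205,130,110)
    s=640/800; c=im[int(v*s):int((v+h)*s),int(u*s):int((u+w)*s),::-1]
    out.append(cv2.resize(c,(540,440),interpolation=cv2.INTER_CUBIC) if 0 else cv2.resize(c,(400,330),interpolation=cv2.INTER_CUBIC)); print("crop origin",int(u*s),int(v*s),c.shape)
cv2.imwrite("pics/crop1.png",np.hstack(out))
E
```

```text
scene table z 2.729110919297682
green [411 159   6   6  16] [413.6 160.8] n 8 ztop 204.5 mean [476.  331.4 201.7] rect [476.3 328.9] [ 5.7 15. ] 23.7
green [192 173  17  14 151] [199.8 179.4] n 44 ztop 99.7 mean [ 347.4 -340.1   97.3] rect [ 346.2 -341.2] [43.8 14.8] 56.0
green [312 177  22  14 153] [322.7 183.6] n 18 ztop 225.4 mean [513.1  45.3 224.2] rect [513.8  45.6] [ 5.5 17.8] 0.3
green [190 192  23  16 274] [201.2 199.8] n 84 ztop 155.4 mean [ 462.6 -328.1  152.6] rect [ 462.7 -327.5] [58.9 17.3] 74.0
green [315 219  17   5  41] [322.8 221.2] n 22 ztop 19.7 mean [531.2  41.6  15.6] rect [532.1  42.1] [45.9 13.3] 81.8
yellow [407 156   7   8  24] [409.8 159. ] n 16 ztop 193.6 mean [458.2 326.4 189.7] rect [463.7 326.6] [25.9 15.4] 2.6
yellow [214 194  23  16 280] [225.4 201.5] n 89 ztop 156.0 mean [ 481.6 -255.3  152.8] rect [ 480.4 -255.3] [59.2 17.7] 77.0
yellow [217 261  40  39 661] [240.6 285.9] n 84 ztop 118.6 mean [ 741.1 -236.8  117.5] rect [ 731.5 -234.8] [41.  93.8] 17.1
red [414 165   7   7  24] [416.8 167.7] n 10 ztop 207.7 mean [502.6 335.7 204.3] rect [501.9 335. 
[... 1605 characters left out ...]
an [498.6 338.4 208.3] rect [498.5 336.9] [13.4  7. ] 89.7
wood [ 302   70   91   57 1474] [339.7  98.4] n 634 ztop 25.8 mean [895.8 -40.   22. ] rect [895.  -78.9] [317.7 199.9] 86.7
wood [312 138  16  28 339] [319.2 151.3] n 89 ztop 210.1 mean [678.8  23.3 207.2] rect [677.2  22.2] [32.  38.8] 89.3
wood [364 195  78  34 942] [401.4 212.4] n 369 ztop 101.8 mean [ 474.2 -244.4   98.4] rect [ 476.  -253.2] [249.4  46.4] 75.0
wood [324 220   8   9  55] [327.4 224.1] n 24 ztop 87.9 mean [434.1   1.1  84.3] rect [433.7   1.9] [19.3 16.7] 43.0
wood [398 248  11  16 118] [402.7 255.3] n 43 ztop 106.8 mean [ 327.5 -248.5  103.5] rect [ 326.5 -248.9] [42.1 11.6] 17.2
crop origin 200 164 (88, 104, 3)
```

View pics/crop1.png

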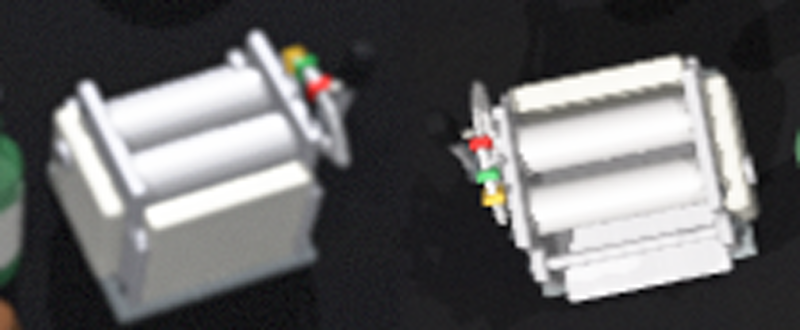

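```bash
python3 - <<'E'
from h import *
for n in("scene","top"):
    z=np.load(f"pics/{n}.npz"); im,d=z["im"],z["d"]; P=pts(n,d)-[0,0,2.6]
    reg=(d>0)&(abs(P[...,0]-490)<150)&(P[...,1]>80)&(P[...,1]<380)
    bb=np.argwhere(reg&(P[...,2]>140)); print(n)
    for lo,hi in((168,182),(150,163),(139,149),(114,125),(183,250)):
        m=(reg&(P[...,2]>lo)&(P[...,2]<hi)).astype(np.uint8)
        k,l,s,c=cv2.connectedComponentsWithStats(m)
        for i in range(1,k):
            if s[i,4]<10: continue
            q=P[l==i]; r=cv2.minAreaRect(q[:,:2].astype(np.float32)); 
            e=np.linalg.eigh(np.cov(q[:,:2].T))[1][:,1]
            print((lo,hi),s[i,4],c[i].round(),q.mean(0).round(1),"rect",np.round(r[0],1),np.round(r[1],1),round(r[2],1),"dir",e.round(3))
    # black grip
    v=im.max(-1); m=reg&(v<60)&(P[...,2]>130)&(P[...,1]>270)
    q=P[m]; print("dark",len(q)); 
    if len(q): print(q.mean(0).round(1),q.min(0).round(),q.max(0).round(), np.argwhere(m).mean(0), "axis",np.linalg.eigh(np.cov(q.T))[1][:,2].round(2))
    m=m; print(q[np.argsort(-q[:,2])][:60:4].round(0).tolist())
E
```

```text
scene
(168, 182) 138 [407. 167.] [477.8 314.9 172.2] rect [476.6 317.6] [123.1  20.5] 11.2 dir [-0.983 -0.183]
(168, 182) 131 [359. 183.] [511.  156.2 172.5] rect [508.9 156.4] [123.9  13.1] 10.5 dir [-0.984 -0.18 ]
(168, 182) 10 [423. 172.] [504.6 356.6 176.2] rect [503.  356.3] [13.8  4.6] 34.9 dir [-0.86 -0.51]
(168, 182) 22 [422. 183.] [543.9 342.4 175. ] rect [541.6 342.8] [32.4  7.3] 3.4 dir [-0.973 -0.232]
(150, 163) 681 [386. 178.] [493.6 246.6 154.1] rect [509.7 250.4] [140.4 163. ] 17.3 dir [-0.079  0.997]
(150, 163) 10 [409. 166.] [463.6 327.5 158.2] rect [463.4 327.7] [15.9  4.2] 27.1 dir [-0.937 -0.349]
(150, 163) 37 [355. 182.] [493.2 147.4 156.4] rect [496.1 147.8] [87.   4.8] 12.6 dir [-0.978 -0.209]
(150, 163) 18 [364. 198.] [560.4 162.4 157.3] rect [554.4 159.3] [32.9  7.2] 26.5 dir [-0.924 -0.384]
(139, 149) 158 [382. 176.] [479.8 237.7 144.9] rect [479.6 239.6] [ 24.  144.3] 4.3 dir [-0.159  0.987]
(139, 149) 232 [353. 189.] [511.2 139.6 144.2] rect [509.  138.6] [117.8  27. ] 11.5 dir [-0.981 -0.193]
(139, 149) 457 [391. 195.] [552.  249.8 143.5] rect [548.2 255.
[... 3335 characters left out ...]
25.1 14.7] 10.9 dir [-0.939 -0.344]
(114, 125) 25 [235. 234.] [403.5 303.5 118. ] rect [404.7 304.2] [30.3 14.3] 1.1 dir [-0.994 -0.108]
(183, 250) 145 [218. 204.] [491.6 341.8 206.3] rect [487.7 343.4] [81.8 37. ] 22.7 dir [-0.929 -0.37 ]
dark 89
[503.9 357.7 239.3] [420. 317. 134.] [521. 372. 261.] [198.75280899 210.73033708] axis [-0.46 -0.19 -0.87]
[[506.0, 352.0, 261.0], [510.0, 368.0, 259.0], [513.0, 356.0, 258.0], [513.0, 359.0, 257.0], [517.0, 369.0, 255.0], [507.0, 351.0, 254.0], [514.0, 372.0, 254.0], [511.0, 372.0, 253.0], [517.0, 354.0, 253.0], [514.0, 354.0, 252.0], [505.0, 361.0, 250.0], [511.0, 352.0, 247.0], [506.0, 371.0, 246.0], [500.0, 365.0, 244.0], [500.0, 353.0, 242.0]]
```

```bash
cat >> h.py <<'E'
M=np.array([490.9,236.2]); MY=.188; PIV=np.array([496.1,357.3,127.4])
def down(psi): # tool down, tool x at world yaw psi
    return R.from_matrix(np.array([[np.cos(psi),np.sin(psi),0],[np.sin(psi),-np.cos(psi),0],[0,0,-1.]]).T)
def delta(p,psi):
    s=get_state(); r=R.from_quat(s["tool_rot"],scalar_first=True)
    return np.r_[r.inv().apply(np.array(p)-s["position"])/1000,(r.inv()*down(psi)).as_rotvec()/(np.pi/2)].round(4)
E
python3 - <<'E'
from h import *
print(delta([290.8,-608,350],.446)); print(delta([512.8,360.5,345],.188))
E
```

```text
[ 2.000e-04 -6.000e-04 -1.125e-01 -1.300e-03 -1.000e-04 -2.000e-04]
[ 6.181e-01 -7.788e-01 -1.059e-01 -1.300e-03  1.000e-04  1.641e-01]
```

Request:
arm_command([
  [0, 0, -0.05, 0, 0, 0, 1],
  [0, 0, -0.106, 0, 0, 0, 1],
  [0, 0, -0.106, 0, 0, 0, 1],
  [0.618, -0.779, -0.106, 0, 0, 0.164, 0.7],
  [0.618, -0.779, -0.106, 0, 0, 0.164, 0.7],
  [0.618, -0.779, -0.106, 0, 0, 0.164, 0.7],
  [0.618, -0.779, -0.106, 0, 0, 0.164, 0.7],
  [0.618, -0.779, -0.106, 0, 0, 0.164, 0.7],
  [0.618, -0.779, -0.106, 0, 0, 0.164, 0.7],
  [0.618, -0.779, -0.106, 0, 0, 0.164, 0.7],
  [0.618, -0.779, -0.106, 0, 0, 0.164, 0.7],
  [0.618, -0.779, -0.106, 0, 0, 0.164, 0.7],
  [0.618, -0.779, -0.106, 0, 0, 0.164, 0.7],
  [0.618, -0.779, -0.106, 0, 0, 0.164, 0.7],
  [0.618, -0.779, -0.106, 0, 0, 0.164, 0.7],
  [0.618, -0.779, -0.106, 0, 0, 0.164, 0.7],
  [0.618, -0.779, -0.106, 0, 0, 0.164, 0.7],
  [0.618, -0.779, -0.106, 0, 0, 0.164, 0.7],
  [0.618, -0.779, -0.106, 0, 0, 0.164, 0.7],
  [0.618, -0.779, -0.106, 0, 0, 0.164, 0.7],
])

```text
clock: 2.1
position: [480.3, 221.7, 344.2]
tool_rot: [0.0, 0.996, 0.094, -0.0]
force: [1.1, -1.0, 0.6]
width: 61.6
grip_force: 0.0
```

```bash
python3 - <<'E'
from h import *
print(delta([512.8,360.5,300],.188))
E
```

```text
[ 5.800e-02 -1.302e-01  4.410e-02  2.000e-04  1.000e-04  5.000e-04]
```

Request:
arm_command([
  [0.05, -0.12, 0, 0, 0, 0, 0.7],
  [0.05, -0.12, 0, 0, 0, 0, 0.7],
  [0.05, -0.12, 0, 0, 0, 0, 0.7],
  [0.05, -0.12, 0, 0, 0, 0, 0.7],
  [0.05, -0.12, 0, 0, 0, 0, 0.7],
  [0.05, -0.12, 0, 0, 0, 0, 0.7],
])

```text
clock: 2.7
position: [507.0, 345.8, 344.3]
tool_rot: [0.0, 0.996, 0.094, -0.0]
force: [0.1, -0.2, -0.3]
width: 61.7
grip_force: 0.0
```

```bash
python3 - <<'E'
from h import *
print(get_state()["position"],delta([512.8,360.5,300],.188))
out=[]
for n,(u,v,w,h) in(("scene",(370,90,120,100)),("top",(170,150,120,100))):
    im,d=snapshot(n); out.append(cv2.resize(im[v:v+h,u:u+w,::-1],(400,333),interpolation=cv2.INTER_CUBIC))
    print(n,"tcp px",proj(n,get_state()["position"]),"grip px",proj(n,[512.8,360.5,232]))
cv2.imwrite("pics/lev1.png",np.hstack(out))
E
```

```text
[507.00587764 345.81584595 344.33100345] [ 0.0085 -0.0134  0.0443  0.0005  0.0005 -0.0002]
scene tcp px [429.78243714 136.00542999] grip px [427.95100943 162.56573634]
top tcp px [206.8364309  192.59312726] grip px [210.65653952 196.43825908]
```

View pics/lev1.png

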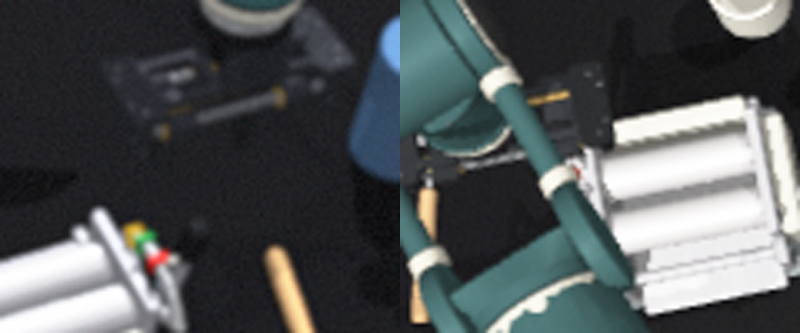

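The scene crop shows the black grip at crop (200,232), i.e. pixel (430,160), which matches my estimate within a few mm. The fingers are above it. Next I go down, straddling the grip.

Request:
arm_command([
  [0.008, -0.013, 0.045, 0, 0, 0, 0.7],
  [0.008, -0.013, 0.07, 0, 0, 0, 0.7],
  [0.008, -0.013, 0.09, 0, 0, 0, 0.7],
  [0.008, -0.013, 0.11, 0, 0, 0, 0.7],
  [0.008, -0.013, 0.126, 0, 0, 0, 0.7],
  [0.008, -0.013, 0.126, 0, 0, 0, 0.7],
  [0.008, -0.013, 0.126, 0, 0, 0, 0.7],
])

```text
clock: 3.5
position: [512.9, 360.6, 219.2]
tool_rot: [-0.0, 0.996, 0.094, 0.0]
force: [-0.0, -0.2, -0.1]
width: 62.0
grip_force: 0.0
```

Close gently.

Request:
arm_command([
  [0, 0, 0, 0, 0, 0, 0.2],
  [0, 0, 0, 0, 0, 0, 0.2],
  [0, 0, 0, 0, 0, 0, 0.1],
  [0, 0, 0, 0, 0, 0, 0.1],
  [0, 0, 0, 0, 0, 0, 0.1],
  [0, 0, 0, 0, 0, 0, 0.1],
  [0, 0, 0, 0, 0, 0, 0.1],
  [0, 0, 0, 0, 0, 0, 0.1],
], force=12)

```text
clock: 4.3
position: [512.7, 361.4, 218.9]
tool_rot: [-0.0, 0.996, 0.094, 0.0]
force: [-0.1, 1.1, 2.0]
width: 21.6
grip_force: 12.0
```

Request:
arm_command([
  [-0.006, 0, -0.001, 0, 0, 0, 0.1],
  [-0.012, 0, -0.001, 0, 0, 0, 0.1],
  [-0.018, 0, -0.001, 0, 0, 0, 0.1],
  [-0.024, 0, -0.001, 0, 0, 0, 0.1],
  [-0.03, 0, -0.001, 0, 0, 0, 0.1],
  [-0.036, 0, 0, 0, 0, 0, 0.1],
  [-0.042, 0, 0.001, 0, 0, 0, 0.1],
  [-0.048, 0, 0.003, 0, 0, 0, 0.1],
  [-0.054, 0, 0.005, 0, 0, 0, 0.1],
  [-0.054, 0, 0.005, 0, 0, 0, 0.1],
  [-0.054, 0, 0.005, 0, 0, 0, 0.1],
])

```text
clock: 5.4
position: [458.5, 350.9, 214.4]
tool_rot: [-0.0, 0.996, 0.094, -0.001]
force: [-0.9, 1.4, 5.7]
width: 21.7
grip_force: 12.0
```

Request:
arm_command([
  [-0.0, 0, 0, 0, 0, 0, 0.5],
  [0, 0, 0, 0, 0, 0, 0.6],
  [0, 0, 0, 0, 0, 0, 0.7],
  [0, 0, 0, 0, 0, 0, 0.7],
  [0, 0, -0.04, 0, 0, 0, 0.7],
  [0, 0, -0.08, 0, 0, 0, 0.7],
  [0, 0, -0.12, 0, 0, 0, 0.7],
  [0, 0, -0.15, 0, 0, 0, 0.7],
  [0, 0.05, -0.15, 0, 0, 0, 0.7],
  [0, 0.1, -0.15, 0, 0, 0, 0.7],
  [0, 0.15, -0.15, 0, 0, 0, 0.7],
  [0, 0.2, -0.15, 0, 0, 0, 0.7],
  [0, 0.25, -0.15, 0, 0, 0, 0.7],
  [0, 0.3, -0.15, 0, 0, 0, 0.7],
  [0, 0.35, -0.15, 0, 0, 0, 0.7],
  [0, 0.4, -0.15, 0, 0, 0, 0.7],
  [0, 0.4, -0.15, 0, 0, 0, 0.7],
  [0, 0.4, -0.15, 0, 0, 0, 0.7],
])

```text
clock: 7.2
position: [534.2, -43.1, 363.2]
tool_rot: [-0.0, 0.996, 0.092, -0.001]
force: [0.7, -0.6, 0.2]
width: 61.5
grip_force: 0.0
```

```bash
python3 - <<'E'
from h import *
out=[]
for n,dxy in(("scene",[2.4,-1.2]),("top",[-2.4,1.2])):
    im,d=snapshot(n); np.savez("pics/b_"+n,im=im,d=d); P=pts(n,d)-[0,0,2.6]
    for nm in("new","old"):
        if nm=="old": z=np.load(f"pics/{n}.npz"); I,D=z["im"],z["d"]; Q=pts(n,D)-[0,0,2.6]
        else: I,D,Q=im,d,P
        e=(Q-(PIV+[*dxy,0])); c,s=np.cos(MY),np.sin(MY); mx=e[...,0]*c+e[...,1]*s; my=-e[...,0]*s+e[...,1]*c
        m=(D>0)&(abs(my)<22)&(abs(mx)<120)&(I.max(-1)<70)&(np.hypot(mx,e[...,2])>75)&(np.hypot(mx,e[...,2])<140)
        m=m&(e[...,2]>50)
        a=np.arctan2(mx[m],e[...,2][m]); print(n,nm,m.sum(),"value",.9+a.mean().round(3),np.median(a).round(3)+.9,a.min().round(2),a.max().round(2),mx[m].mean().round(1),my[m].mean().round(1))
        if nm=="new": print(proj(n,PIV),proj(n,PIV+[-34.5*c,-34.5*s,100.3]))
    u,v=(370,120) if n=="scene" else (170,150)
    out.append(cv2.resize(im[v:v+100,u:u+120,::-1],(400,333),interpolation=cv2.INTER_CUBIC))
cv2.imwrite("pics/lev2.png",np.hstack(out)); print(get_state()["position"])
E
```

```text
scene new 137 value 0.5569999999999999 0.573 -0.47 -0.27 -37.3 -2.0
[419.24877354 179.40868703] [419.77392496 150.99453886]
scene old 111 value 1.056 1.069 0.02 0.24 17.6 -3.1
top new 77 value 0.547 0.551 -0.46 -0.26 -41.5 -2.5
[218.80375462 206.00265317] [213.8401403  212.74170376]
top old 85 value 1.0030000000000001 0.993 0.0 0.24 12.5 -2.2
[534.20768119 -41.16727016 363.46982688]
```

View pics/lev2.png

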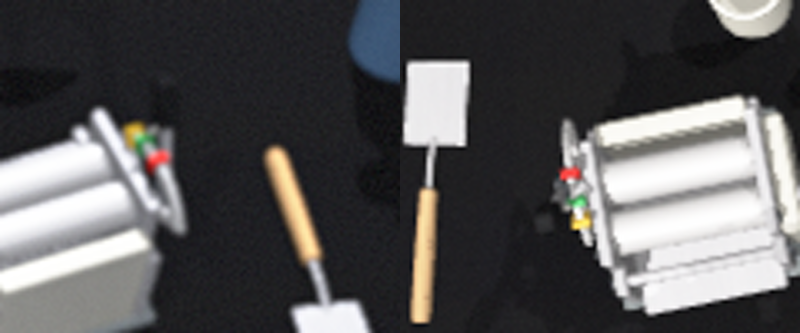

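The lever is on green: about 0.555 from both views and from the arm's own pose. The crop shows the grip back at (165,95) in the scene half and (545,220) in the top half. Now the gauge.

```bash
python3 - <<'E'
from h import *
print(delta([460.3,-327,240],1.317))
E
```

```text
[-1.261e-01  2.670e-01  1.233e-01 -7.000e-04 -0.000e+00 -7.184e-01]
```

Request:
arm_command([
  [-0.126, 0.267, 0.0, 0, 0, -0.718, 0.65],
  [-0.126, 0.267, 0.0, 0, 0, -0.718, 0.65],
  [-0.126, 0.267, 0.0, 0, 0, -0.718, 0.65],
  [-0.126, 0.267, 0.0, 0, 0, -0.718, 0.65],
  [-0.126, 0.267, 0.0, 0, 0, -0.718, 0.65],
  [-0.126, 0.267, 0.0, 0, 0, -0.718, 0.65],
  [-0.126, 0.267, 0.0, 0, 0, -0.718, 0.65],
  [-0.126, 0.267, 0.0, 0, 0, -0.718, 0.65],
  [-0.126, 0.267, 0.04, 0, 0, -0.718, 0.65],
  [-0.126, 0.267, 0.08, 0, 0, -0.718, 0.65],
  [-0.126, 0.267, 0.12, 0, 0, -0.718, 0.65],
  [-0.126, 0.267, 0.123, 0, 0, -0.718, 0.65],
  [-0.126, 0.267, 0.123, 0, 0, -0.718, 0.65],
])

```text
clock: 8.6
position: [460.9, -326.1, 240.2]
tool_rot: [-0.001, 0.791, 0.612, -0.0]
force: [0.7, -0.1, 0.6]
width: 57.5
grip_force: 0.0
```

```bash
python3 - <<'E'
from h import *
print(get_state()["position"],delta([460.3,-327,117],1.317))
out=[]
for n in("scene","top"):
    im,d=snapshot(n); a=proj(n,get_state()["position"]); print(n,"tcp",a,"gauge",proj(n,[460.3,-327,153]))
    u,v=(a-[60,50]).astype(int); print(u,v)
    out.append(cv2.resize(im[v:v+100,u:u+120,::-1],(400,333),interpolation=cv2.INTER_CUBIC))
cv2.imwrite("pics/g1.png",np.clip(np.hstack(out).astype(float)*1.6,0,255))
E
```

```text
[ 460.86519911 -326.13797331  240.21862036] [-1.100e-03 -1.000e-04  1.232e-01 -1.300e-03 -7.000e-04  8.000e-04]
scene tcp [192.79434719 177.39214132] gauge [199.78372418 194.62858717]
132 127
top tcp [434.59643933 208.42487081] gauge [428.49062769 212.43643596]
374 158[ WARN:0@1.134] global loadsave.cpp:1063 imwrite_ Unsupported depth image for selected encoder is fallbacked to CV_8U.
```

View pics/g1.png

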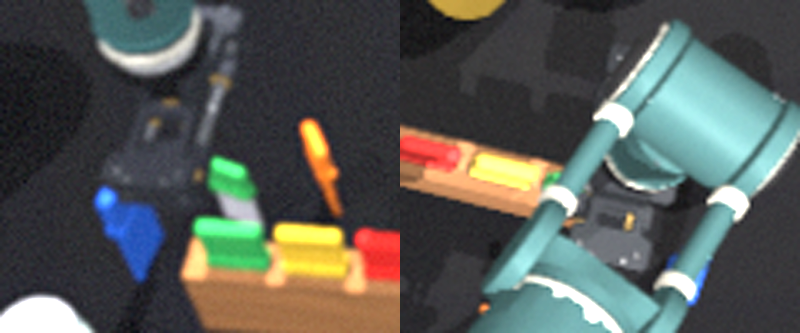

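The crop shows the larger green gauge at crop (232,240) in the scene half. The gripper is above it, consistent with the projected TCP at the crop centre.

Request:
arm_command([
  [-0.001, 0, 0.04, 0, 0, 0, 0.65],
  [-0.001, 0, 0.08, 0, 0, 0, 0.65],
  [-0.001, 0, 0.1, 0, 0, 0, 0.65],
  [-0.001, 0, 0.115, 0, 0, 0, 0.65],
  [-0.001, 0, 0.122, 0, 0, 0, 0.65],
  [-0.001, 0, 0.122, 0, 0, 0, 0.65],
  [-0.001, 0, 0.122, 0, 0, 0, 0.65],
], force=5)

```text
clock: 9.4
position: [461.5, -329.7, 120.5]
tool_rot: [0.001, 0.791, 0.612, 0.0]
force: [0.7, -0.1, 0.1]
width: 57.1
grip_force: 0.0
```

Request:
arm_command([
  [0, 0, 0, 0, 0, 0, 0.35],
  [0, 0, 0, 0, 0, 0, 0.25],
  [0, 0, 0, 0, 0, 0, 0.1],
  [0, 0, 0, 0, 0, 0, 0.1],
  [0, 0, 0, 0, 0, 0, 0.1],
  [0, 0, 0, 0, 0, 0, 0.1],
  [0, 0, 0, 0, 0, 0, 0.1],
  [0, 0, 0, 0, 0, 0, 0.1],
], force=5)

```text
clock: 10.2
position: [460.1, -328.7, 118.6]
tool_rot: [-0.0, 0.791, 0.612, -0.0]
force: [-1.3, -0.3, 0.6]
width: 16.1
grip_force: 5.0
```

Request:
arm_command([
  [0, 0, 0, 0, 0, 0, 0.1],
  [0, 0, 0, 0, 0, 0, 0.1],
  [0, 0, -0.01, 0, 0, 0, 0.1],
  [0, 0, -0.02, 0, 0, 0, 0.1],
  [0, 0, -0.03, 0, 0, 0, 0.1],
  [0, 0, -0.045, 0, 0, 0, 0.1],
  [0, 0, -0.06, 0, 0, 0, 0.1],
  [0, 0, -0.075, 0, 0, 0, 0.1],
  [0, 0, -0.09, 0, 0, 0, 0.1],
  [0, 0, -0.12, 0, 0, 0, 0.1],
  [0, 0, -0.15, 0, 0, 0, 0.1],
  [0, 0, -0.19, 0, 0, 0, 0.1],
  [0, 0, -0.23, 0, 0, 0, 0.1],
  [0, 0, -0.26, 0, 0, 0, 0.1],
  [0, 0, -0.27, 0, 0, 0, 0.1],
  [0, 0, -0.27, 0, 0, 0, 0.1],
  [0, 0, -0.27, 0, 0, 0, 0.1],
], force=30)

```text
clock: 11.9
position: [459.8, -328.4, 387.0]
tool_rot: [-0.001, 0.791, 0.612, -0.0]
force: [0.0, 0.4, -1.8]
width: 15.8
grip_force: 30.0
```

```bash
python3 - <<'E'
from h import *
print(get_state()["position"],delta([490.9,236.2,385],.188+np.pi/2))
E
```

```text
[ 459.84688138 -328.39102905  387.02829605] [ 0.5542 -0.1123  0.0028 -0.0013 -0.0009 -0.2819]
```

Request:
arm_command([
  [0.03, -0.006, 0, 0, 0, -0.02, 0.1],
  [0.065, -0.013, 0, 0, 0, -0.04, 0.1],
  [0.1, -0.02, 0, 0, 0, -0.06, 0.1],
  [0.14, -0.028, 0, 0, 0, -0.08, 0.1],
  [0.18, -0.036, 0, 0, 0, -0.1, 0.1],
  [0.22, -0.044, 0, 0, 0, -0.12, 0.1],
  [0.26, -0.052, 0, 0, 0, -0.14, 0.1],
  [0.3, -0.06, 0, 0, 0, -0.16, 0.1],
  [0.34, -0.068, 0, 0, 0, -0.18, 0.1],
  [0.38, -0.076, 0, 0, 0, -0.2, 0.1],
  [0.42, -0.084, 0, 0, 0, -0.22, 0.1],
  [0.46, -0.092, 0, 0, 0, -0.24, 0.1],
  [0.5, -0.1, 0, 0, 0, -0.26, 0.1],
  [0.53, -0.107, 0, 0, 0, -0.275, 0.1],
  [0.554, -0.112, 0.003, 0, 0, -0.282, 0.1],
  [0.554, -0.112, 0.003, 0, 0, -0.282, 0.1],
  [0.554, -0.112, 0.003, 0, 0, -0.282, 0.1],
  [0.554, -0.112, 0.003, 0, 0, -0.282, 0.1],
])

```text
clock: 13.7
position: [491.2, 234.5, 384.4]
tool_rot: [-0.0, 0.638, 0.77, -0.001]
force: [0.5, -0.7, -2.4]
width: 15.5
grip_force: 30.0
```

```bash
python3 - <<'E'
from h import *
print(get_state()["position"],delta([490.9,236.2,280],.188+np.pi/2))
E
```

```text
[491.21794628 234.50347257 384.40205225] [ 0.0018  0.0002  0.1044 -0.0015  0.0007 -0.0004]
```

Request:
arm_command([
  [0.002, 0, 0.03, 0, 0, 0, 0.1],
  [0.002, 0, 0.06, 0, 0, 0, 0.1],
  [0.002, 0, 0.09, 0, 0, 0, 0.1],
  [0.002, 0, 0.105, 0, 0, 0, 0.1],
  [0.002, 0, 0.105, 0, 0, 0, 0.1],
  [0.002, 0, 0.105, 0, 0, 0, 0.1],
  [0.002, 0, 0.105, 0, 0, 0, 0.1],
])

```text
clock: 14.4
position: [492.4, 237.7, 282.9]
tool_rot: [0.001, 0.638, 0.77, 0.002]
force: [0.2, 0.2, -1.9]
width: 16.0
grip_force: 30.0
```

```bash
python3 - <<'E'
from h import *
print(get_state()["position"])
out=[]
for n in("scene","top"):
    im,d=snapshot(n); np.savez("pics/c_"+n,im=im,d=d); a=proj(n,[491,236,170]).astype(int); u,v=a-[60,50]; print(n,u,v)
    out.append(cv2.resize(im[v:v+100,u:u+120,::-1],(400,333),interpolation=cv2.INTER_CUBIC))
    # gauge in robot frame: corners of blade bottom predicted from tcp
    P=pts(n,d)-[0,0,2.6]; hsv=cv2.cvtColor(im,cv2.COLOR_RGB2HSV)
    e=P-[490.9,236.2,0]; c,s=np.cos(MY),np.sin(MY); X=e[...,0]*c+e[...,1]*s; Y=-e[...,0]*s+e[...,1]*c
    m=(hsv[...,0]>45)&(hsv[...,0]<80)&(hsv[...,1]>110)&(d>0)&(abs(X)<60)&(abs(Y)<60)&(P[...,2]>200)
    q=np.c_[X[m],Y[m],P[...,2][m]]; print("green",len(q),q.mean(0).round(1),np.percentile(q,[2,98],axis=0).round(1).tolist())
    m=(d>0)&(abs(X)<25)&(abs(Y)<40)&(P[...,2]>180)&(P[...,2]<245); q=np.c_[X[m],Y[m],P[...,2][m]]; print("blade",len(q),q.mean(0).round(1) if len(q) else "")
    # roller crests from the free pictures: X of centre from highest points
    z=np.load(f"pics/b_{n}.npz"); D=z["d"]; Q=pts(n,D)-[0,0,2.6]; e=Q-[490.9,236.2,0]; X=e[...,0]*c+e[...,1]*s; Y=-e[...,0]*s+e[...,1]*c; Z=Q[...,2]
    for lo,hi in((-55,-8),(2,50)):
        m=(D>0)&(abs(Y)<65)&(X>lo)&(X<hi)&(Z>140)&(Z<162)
        x,zz=X[m],Z[m]; A=np.c_[2*x,2*zz,np.ones(len(x))]; k=np.linalg.lstsq(A,x*x+zz*zz,rcond=None)[0]
        # fixed radius fit for centre
        from scipy.optimize import least_squares
        f=least_squares(lambda p:np.hypot(x-p[0],zz-p[1])-22,[(lo+hi)/2,135],loss="soft_l1").x; print("roller centre x,z",f.round(1),len(x))
cv2.imwrite("pics/n1.png",np.hstack(out))
E
```

```text
[492.41301228 237.69292504 282.93853373]
scene 322 124
green 150 [  9.4 -19.3 289.4] [[-3.5, -33.4, 260.1], [32.9, 5.7, 351.6]]
blade 207 [  4.4  -2.  212.5]
roller centre x,z [-27.5 132.9] 406
roller centre x,z [ 22.8 132.8] 460
top 193 155<stdin>:11: RuntimeWarning: Mean of empty slice.
  ret = um.true_divide(
Traceback (most recent call last):
IndexError: index -1 is out of bounds for axis 0 with size 0
```

```bash
cat > m.py <<'E'
from h import *
from scipy.optimize import least_squares
c,s=np.cos(MY),np.sin(MY)
def mach(P):
    e=P-[490.9,236.2,0]; return e[...,0]*c+e[...,1]*s,-e[...,0]*s+e[...,1]*c,P[...,2]
def rollers(n,D):
    X,Y,Z=mach(pts(n,D))
    for ya,yb in((-68,0),(0,68)):
        o=[]
        for lo,hi in((-52,-8),(5,46)):
            m=(D>0)&(Y>ya)&(Y<yb)&(X>lo)&(X<hi)&(Z>143)&(Z<163)
            x,zz=X[m],Z[m]
            o.append(least_squares(lambda p:np.hypot(x-p[0],zz-p[1])-22,[(lo+hi)/2,135],loss="soft_l1").x)
        print(n,"Y",ya,yb,"rollers",np.round(o,1).tolist(),"mid",np.mean(o,0).round(2))
def blade(n,D,zlo,zhi):
    X,Y,Z=mach(pts(n,D))
    for z0 in np.arange(zlo,zhi,15):
        m=(D>0)&(abs(X)<20)&(abs(Y)<27)&(Z>z0)&(Z<z0+15)
        if m.sum()<12: continue
        k=np.polyfit(Y[m],X[m],1); print(n,"blade z",z0,m.sum(),"face X med",np.median(X[m]).round(2),"yaw slope",k[0].round(3))
E
python3 - <<'E'
from m import *
for n in("scene","top"): 
    for f in("","b_"): rollers(n,np.load(f"pics/{f}{n}.npz")["d"])
t=get_state()["position"]; print("tcp mach",[float(a) for a in mach(t)])
blade("scene",np.load("pics/c_scene.npz")["d"],185,260)
im=np.load("pics/c_scene.npz")["im"]; tp=np.load("pics/c_top.npz")["im"]
out=[cv2.resize(i[v:v+100,u:u+120,::-1],(400,333),interpolation=cv2.INTER_CUBIC) for i,(u,v) in((im,(322,104)),(tp,(193,155)))]
cv2.imwrite("pics/n1.png",np.hstack(out))
E
```

```text
scene Y -68 0 rollers [[-28.4, 134.9], [26.2, 135.7]] mid [ -1.11 135.28]
scene Y 0 68 rollers [[-27.8, 135.5], [26.1, 135.4]] mid [ -0.85 135.46]
scene Y -68 0 rollers [[-27.8, 135.3], [22.7, 135.2]] mid [ -2.57 135.24]
scene Y 0 68 rollers [[-27.2, 135.5], [23.1, 135.5]] mid [ -2.04 135.53]
top Y -68 0 rollers [[-29.3, 135.6], [24.7, 135.6]] mid [ -2.34 135.6 ]
top Y 0 68 rollers [[-29.5, 135.6], [25.3, 135.8]] mid [ -2.08 135.71]
top Y -68 0 rollers [[-29.6, 135.8], [21.6, 135.5]] mid [ -4.   135.65]
top Y 0 68 rollers [[-29.6, 135.2], [21.0, 134.8]] mid [ -4.28 135.  ]
tcp mach [1.6534150486968977, 1.368455153873711, 282.77032815035665]
scene blade z 185 41 face X med 4.38 yaw slope 0.005
scene blade z 200 49 face X med 4.53 yaw slope -0.014
scene blade z 215 48 face X med 4.53 yaw slope -0.007
scene blade z 230 40 face X med 4.58 yaw slope 0.025
scene blade z 245 17 face X med 5.49 yaw slope -0.015
```

View pics/n1.png

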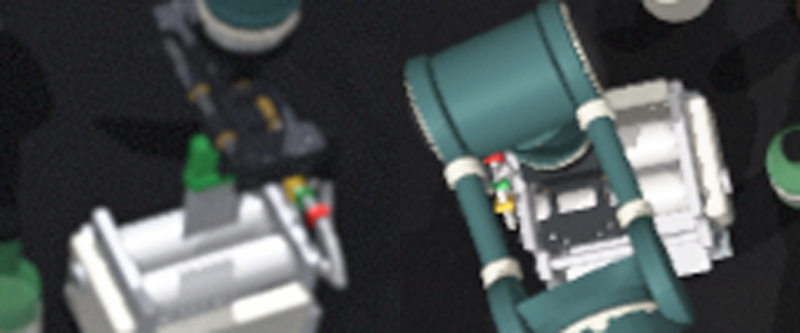

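The crop shows the gauge hanging upright with its blade just over the rollers, at scene crop (210,210). Measured in the same view it sits about 4.4 mm to +x of mid gap. I correct that while lowering to just above the rollers, then check again.

Request:
arm_command([
  [0, -0.0045, 0.01, 0, 0, 0, 0.1],
  [0, -0.0045, 0.02, 0, 0, 0, 0.1],
  [0, -0.0045, 0.022, 0, 0, 0, 0.1],
  [0, -0.0045, 0.022, 0, 0, 0, 0.1],
  [0, -0.0045, 0.022, 0, 0, 0, 0.1],
  [0, -0.0045, 0.022, 0, 0, 0, 0.1],
])

```text
clock: 15.1
position: [487.0, 236.8, 259.0]
tool_rot: [0.0, 0.638, 0.77, 0.0]
force: [0.8, 0.2, -1.3]
width: 16.2
grip_force: 30.0
```

```bash
cat > chk.py <<'E'
from m import *
a=[];S=get_state(); print("tcp mach",np.round([float(a) for a in mach(S["position"])],2),"force",S["force"].round(1),"yaw err",delta(S["position"],.188+np.pi/2)[3:])
ds=[snapshot("scene")[1] for _ in range(4)]; D=np.where(np.min(ds,0)>0,np.mean(ds,0),0).astype(np.float32)
blade("scene",D,170,240); rollers("scene",D)
E
python3 chk.py
```

```text
tcp mach [ -3.68   1.35 259.  ] force [ 0.8  0.2 -1.3] yaw err [ 0.0003 -0.0001  0.0002]
scene blade z 170 46 face X med -1.38 yaw slope -0.011
scene blade z 185 49 face X med -1.08 yaw slope 0.0
scene blade z 200 37 face X med -1.07 yaw slope 0.014
scene blade z 215 31 face X med -0.86 yaw slope -0.008
scene blade z 230 19 face X med 5.98 yaw slope 0.009
scene Y -68 0 rollers [[-27.9, 135.3], [22.4, 135.2]] mid [ -2.7 135.3]
scene Y 0 68 rollers [[-28.4, 135.5], [22.6, 135.2]] mid [ -2.9  135.32]
```

Request:
arm_command([
  [0, 0.0011, 0, 0, 0, 0, 0.1],
  [0, 0.0011, 0.005, 0, 0, 0, 0.1],
  [0, 0.0011, 0.01, 0, 0, 0, 0.1],
  [0, 0.0011, 0.014, 0, 0, 0, 0.1],
  [0, 0.0011, 0.018, 0, 0, 0, 0.1],
  [0, 0.0011, 0.02, 0, 0, 0, 0.1],
  [0, 0.0011, 0.02, 0, 0, 0, 0.1],
], force=12)

```text
clock: 16.0
position: [487.6, 236.8, 238.1]
tool_rot: [-0.0, 0.638, 0.77, -0.0]
force: [0.7, -0.1, -2.2]
width: 15.9
grip_force: 12.0
```

```bash
python3 chk.py
```

```text
tcp mach [ -3.14   1.19 238.11] force [ 0.7 -0.1 -2.2] yaw err [-0.0006  0.0001  0.0001]
scene blade z 170 41 face X med -0.4 yaw slope -0.01
scene blade z 185 37 face X med -0.31 yaw slope 0.003
scene blade z 200 13 face X med -0.37 yaw slope 0.012
scene blade z 215 33 face X med 7.12 yaw slope 0.036
scene blade z 230 18 face X med 4.96 yaw slope -0.012
scene Y -68 0 rollers [[-28.1, 135.4], [22.5, 135.2]] mid [ -2.78 135.29]
scene Y 0 68 rollers [[-28.6, 135.7], [22.2, 135.1]] mid [ -3.19 135.39]
```

Request:
arm_command([
  [0, 0.0002, 0.003, 0, 0, 0, 0.1],
  [0, 0.0002, 0.006, 0, 0, 0, 0.1],
  [0, 0.0002, 0.009, 0, 0, 0, 0.1],
  [0, 0.0002, 0.012, 0, 0, 0, 0.1],
  [0, 0.0002, 0.012, 0, 0, 0, 0.1],
])

```text
clock: 16.7
position: [487.7, 236.7, 225.9]
tool_rot: [-0.0, 0.638, 0.77, -0.001]
force: [0.1, 0.4, -2.5]
width: 16.0
grip_force: 12.0
```

The blade is past the roller axes with no contact force. Continuing down.

Request:
arm_command([
  [0, 0, 0.004, 0, 0, 0, 0.1],
  [0, 0, 0.008, 0, 0, 0, 0.1],
  [0, 0, 0.012, 0, 0, 0, 0.1],
  [0, 0, 0.016, 0, 0, 0, 0.1],
  [0, 0, 0.02, 0, 0, 0, 0.1],
  [0, 0, 0.02, 0, 0, 0, 0.1],
])

```text
clock: 17.3
position: [487.6, 236.7, 205.8]
tool_rot: [-0.0, 0.638, 0.77, -0.001]
force: [-0.4, 1.0, -1.9]
width: 15.7
grip_force: 12.0
```

Request:
arm_command([
  [0, 0, 0.004, 0, 0, 0, 0.1],
  [0, 0, 0.008, 0, 0, 0, 0.1],
  [0, 0, 0.012, 0, 0, 0, 0.1],
  [0, 0, 0.016, 0, 0, 0, 0.1],
  [0, 0, 0.02, 0, 0, 0, 0.1],
  [0, 0, 0.022, 0, 0, 0, 0.1],
  [0, 0, 0.022, 0, 0, 0, 0.1],
])

```text
clock: 18.0
position: [487.8, 236.8, 184.2]
tool_rot: [-0.0, 0.638, 0.77, -0.0]
force: [-0.6, 0.0, -1.8]
width: 15.8
grip_force: 12.0
```

Expected seating is at TCP z of about 175. I lower in 1 mm steps.

Request:
arm_command([
  [0, 0, 0.002, 0, 0, 0, 0.1],
  [0, 0, 0.004, 0, 0, 0, 0.1],
  [0, 0, 0.006, 0, 0, 0, 0.1],
  [0, 0, 0.007, 0, 0, 0, 0.1],
  [0, 0, 0.008, 0, 0, 0, 0.1],
  [0, 0, 0.008, 0, 0, 0, 0.1],
])

```text
clock: 18.6
position: [488.0, 236.9, 176.6]
tool_rot: [-0.0, 0.638, 0.77, -0.0]
force: [-1.2, 0.7, -1.8]
width: 15.9
grip_force: 12.0
```

Request:
arm_command([
  [0, 0, 0.001, 0, 0, 0, 0.1],
  [0, 0, 0.001, 0, 0, 0, 0.1],
  [0, 0, 0.002, 0, 0, 0, 0.1],
  [0, 0, 0.002, 0, 0, 0, 0.1],
], force=5)

```text
clock: 19.0
position: [488.1, 236.9, 174.7]
tool_rot: [-0.0, 0.638, 0.77, 0.0]
force: [0.7, -1.3, -1.5]
width: 16.5
grip_force: 5.0
```

Request:
arm_command([
  [0, 0, 0.001, 0, 0, 0, 0.1],
  [0, 0, 0.001, 0, 0, 0, 0.1],
  [0, 0, 0.002, 0, 0, 0, 0.1],
  [0, 0, 0.002, 0, 0, 0, 0.1],
])

```text
clock: 19.4
position: [488.2, 237.0, 173.9]
tool_rot: [0.0, 0.638, 0.77, 0.0]
force: [-2.9, -1.4, 5.8]
width: 15.9
grip_force: 5.0
```

Upward force of 5.8 N at the expected height means the shoulders are seated. I release and rise.

Request:
arm_command([
  [0, 0, 0, 0, 0, 0, 0.25],
  [0, 0, 0, 0, 0, 0, 0.35],
  [0, 0, 0, 0, 0, 0, 0.5],
  [0, 0, 0, 0, 0, 0, 0.5],
  [0, 0, 0, 0, 0, 0, 0.5],
  [0, 0, -0.01, 0, 0, 0, 0.5],
  [0, 0, -0.03, 0, 0, 0, 0.5],
  [0, 0, -0.06, 0, 0, 0, 0.5],
  [0, 0, -0.1, 0, 0, 0, 0.5],
  [0, 0, -0.14, 0, 0, 0, 0.5],
  [0, 0, -0.18, 0, 0, 0, 0.5],
  [-0.05, 0, -0.2, 0, 0, 0, 0.5],
  [-0.1, 0, -0.2, 0, 0, 0, 0.5],
  [-0.15, 0, -0.2, 0, 0, 0, 0.5],
  [-0.2, 0, -0.2, 0, 0, 0, 0.5],
  [-0.25, 0, -0.2, 0, 0, 0, 0.5],
  [-0.3, 0, -0.2, 0, 0, 0, 0.5],
  [-0.35, 0, -0.2, 0, 0, 0, 0.5],
  [-0.35, 0, -0.2, 0, 0, 0, 0.5],
  [-0.35, 0, -0.2, 0, 0, 0, 0.5],
])

```text
clock: 21.4
position: [553.5, -108.2, 373.1]
tool_rot: [-0.0, 0.639, 0.769, 0.0]
force: [-0.7, -0.4, 0.4]
width: 44.0
grip_force: 0.0
```

```bash
python3 - <<'E'
from m import *
S=get_state(); print(S["clock"],S["position"],S["force"])
out=[]
for n,(u,v),dxy in(("scene",(322,104),[2.4,-1.2]),("top",(193,155),[-2.4,1.2])):
    im,d=snapshot(n); out.append(cv2.resize(im[v:v+100,u:u+120,::-1],(400,333),interpolation=cv2.INTER_CUBIC))
    X,Y,Z=mach(pts(n,d)); hsv=cv2.cvtColor(im,cv2.COLOR_RGB2HSV)
    m=(hsv[...,0]>45)&(hsv[...,0]<80)&(hsv[...,1]>110)&(d>0)&(abs(X)<40)&(abs(Y)<45)
    q=np.c_[X[m],Y[m],Z[m]]; zt=np.percentile(q[:,2],95); t=q[q[:,2]>zt-6]; print(n,"handle ztop",zt.round(1),"top mean",t.mean(0).round(1),np.round(cv2.minAreaRect(t[:,:2].astype(np.float32)),2) if 0 else cv2.minAreaRect(t[:,:2].astype(np.float32)))
    Q=pts(n,d)-[0,0,2.6]; e=Q-(PIV+[*dxy,0]); mx=e[...,0]*c+e[...,1]*s; my=-e[...,0]*s+e[...,1]*c; r=np.hypot(mx,e[...,2])
    m=(d>0)&(abs(my)<22)&(im.max(-1)<70)&(r>75)&(r<140)&(e[...,2]>50)
    print("lever",.9+np.median(np.arctan2(mx[m],e[...,2][m])))
cv2.imwrite("pics/f1.png",np.hstack(out))
E
```

```text
21.4 [ 553.5359638  -108.22251888  373.06623539] [-0.70286361 -0.43991929  0.39911886]
scene handle ztop 211.3 top mean [ 4.000e-01 -2.000e-01  2.088e+02] ((-0.3803744316101074, -0.38930320739746094), (16.151596069335938, 50.999794006347656), 0.7631970643997192)
lever 0.5750019753683837
top handle ztop 214.7 top mean [ -5.   -2.4 212. ] ((-4.107680797576904, 2.170755386352539), (50.36790466308594, 12.888741493225098), 80.15252685546875)
lever 0.5539227083144709
```

View pics/f1.png

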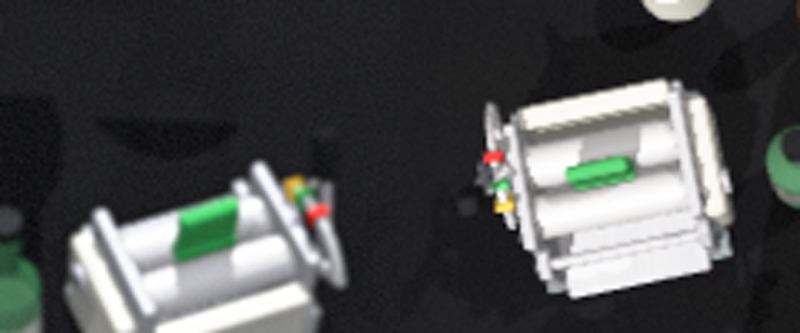

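The gauge stands upright between the rollers at scene crop (208,228) and top crop (600,173). Its shoulders are down, with the handle top at about 209–211 mm against 209 expected. The lever reads about 0.56.

```bash
python3 -c "
from cell import *
print(sign_off())"
```

```text
the job is handed in; nothing more can be done
None
```

The gap lever is on green (about 0.56 rad), the green gauge stands released and upright between the rollers with its shoulders seated, and the job is handed in; no verdict came back.

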